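Tip the chestnut pan into one corner and hold it

ROBOT

A 7-joint arm with a two-finger parallel gripper is mounted at the origin on a cart in front of the work surface, level with it; the furniture and walls round the work are solid. World frame = base frame: x ahead of the robot, y to its left, z up, the work surface at z = 0. Lengths are in m, angles in rad, forces in N, time in s.
With the tool pointing down it reaches from about 0.425 to 0.925 m from the base axis. Payload 6.8 kg.
Tool frame: the origin (TCP) lies on the centre line of the jaws, within the pads' length; the fingertips stand ahead of it and the grasp point (between the pads) lies 11 mm behind it (r.tcp_to_tips is the z of the fingertips in the tool frame, in m); z points along the fingers, y is the line along which they close (so a half turn about z gives the same grasp; the last joint's range is limited). The gripper opens to 85 mm and grips with 20 to 120 N. Pads are 22 mm wide; open, the fingers measure 114 mm over their backs; the gripper's body (76 mm by 85 mm) begins 54 mm behind the grasp point. The pads swing forward as they close: fully open they stand 13 mm farther back than shut.
Start: joints at [-1.302, 0.477, 0.022, 1.555, -0.011, 1.109, -0.083], TCP at [0.248, 0.628, 0.239] pointing down, gripper open.
Joint ranges: [-2.96, 2.96], [-0.34, 2.1], [-1.41, 1.46], [0.24, 2.44], [-1.37, 4.51], [0.17, 1.92], [-2.96, 2.96]. Speed limits (rad/s): [2.39, 2.39, 3.14, 3.14, 3.14, 3.14, 3.14].

INTERFACE

Orientations are given as a rotation vector (axis times angle).
In Python, from bench import r, optics gives the robot as it stands.
- The arm moves only by the shell command python3 -m creep 'ROWS' [FORCE]. ROWS is a JSON object whose one key "rows" holds a list of rows, each a list of 7 numbers: the shift along the tool's x, y, z in units of 25 mm (1.0 is 25 mm), then the turn, a rotation vector about the tool's x, y, z in units of 8 degrees (1.0 is 8 degrees), then the finger opening in mm, from 0 to 85.4. A call has 1 to 10 rows; each row is the pose to reach, as a shift and turn from the pose commanded when the call began, along the tool's axes at that moment; what a row does not reach only later rows make up. A row lasts 1/8 s, in which the tool goes at most 62.5 mm and 10.7 degrees, less where a joint would pass 70% of its speed; a pose out of reach is approached as far as the arm can. A call with a gripper value outside its range is refused whole. The fingers move at their own pace and stop on an object; FORCE is the grip in N (left out, the last holds). Time passes only in rows, so rows that repeat a pose let the fingers close. It gives the time, the measured TCP pose, the force, the opening and the grip force at its end, in the units of the state.
- r.get_obs(): the state, without advancing time (a new reading comes with each control period).
- optics.grab_frame(name): name is "side" or "top" or "wrist"; returns a dict with "color" (400x640x3 uint8, blue, green, red), "K" (3x3 intrinsics, pixels), "R" (3x3) and "t" (3): a world point X has camera coordinates R X + t. Camera axes: x right, y down, z forward; pixel columns grow to the right and rows downward; lengths in m; the calibration is good to about 2 mm. A picture is of the moment at which its call begins. There is no depth.
- r.hand_in(): hands the job in; it is judged then, once.
The state is a dict: "clock": time; "joints": joint angles; "qvel": joint speeds; "tau": joint torques, N m; "tcp_pos": TCP position; "orientation": TCP orientation; "contact_force": force on the tool from outside, world axes, zero at the start; "moment": the same for the moment, N m; "grip_width": finger opening in m; "gripper_force": force on a finger pad.
Only numpy, scipy, OpenCV 4.12 (cv2) and the standard library are available. Lean on these libraries where they do the work, as an engineer would, in place of code of your own. Each camera call takes 0.05 s, during which the arm holds its last target. There are 200 camera calls.

TASK

The roast chestnuts in the square pan are to be spooned into the empty ramekin. Take the pan by its handle and tip it so that all the chestnuts slide together into the far corner on the ramekin's side, with that corner of the pan kept down on the worktop, and finish still holding the pan tipped like that with the chestnuts lying still. Do not touch the hot chestnuts or spill any, and leave the ramekin and the cup where they stand.

Things in the scene. Friction and masses are not known exactly. Their poses are not given: they have to be found in the camera images.
- pan: square aluminium pan with a wooden handle, 0.5 kg. Origin: middle of its underside, which stands flat on the worktop; x from the handle to the far side, y to the left seen from the handle, z up. Underside about 156 mm square with rounded corners; sides flare out to 182 mm square at the rim, 42 mm up; sides and floor 4 mm thick; the two far corners are drawn out into small pouring lips
- handle_grip (a point): point on the middle line of the pan's handle where it is well gripped, 165 mm behind the pan's origin and 50 mm above its underside. The handle is a straight bar along the pan's x with flat upright sides, 20 mm wide, 26 mm high (37 to 63 mm above the underside), reaching from 105 to 255 mm behind the pan's origin; axes as the pan's
- corner_left (a point): the far left corner of the pan, on the outer edge of its underside (70 mm ahead and 70 mm to the left of the pan's origin)
- corner_right (a point): the far right corner of the pan, on the outer edge of its underside (70 mm ahead and 70 mm to the right of the pan's origin)
- microwave: microwave oven, fixed, to the left of the pan and between it and where the arm starts: go round its front. 362 mm deep (its x), 433 mm wide (its y), 264 mm high, with a wood slice and a 178 mm tall tin on its left half; origin: middle of its underside; its front looks to its -x
- ramekin: empty white fluted ramekin, 78 mm across, 42 mm high, standing on the worktop to the left or to the right of the pan; origin: middle of its underside
- cup: small white cup with one handle and some coffee in it, 58 x 82 mm, 50 mm high, standing on the other side of the pan; origin: in the middle of its underside
- chestnut_1: chestnut 1 of 5, loose in the pan, brown, 31 mm across and 28 mm high with a flat pale base and a short tip, 14 g; origin: its middle, 12 mm above its base. Chestnuts start to slide on the pan at a slope of about 14 to 20 degrees, and may also roll
- chestnut_2: chestnut 2 of 5, loose in the pan, brown, 31 mm across and 28 mm high with a flat pale base and a short tip, 14 g; origin: its middle, 12 mm above its base. Chestnuts start to slide on the pan at a slope of about 14 to 20 degrees, and may also roll
- chestnut_3: chestnut 3 of 5, loose in the pan, brown, 31 mm across and 28 mm high with a flat pale base and a short tip, 14 g; origin: its middle, 12 mm above its base. Chestnuts start to slide on the pan at a slope of about 14 to 20 degrees, and may also roll
- chestnut_4: chestnut 4 of 5, loose in the pan, brown, 31 mm across and 28 mm high with a flat pale base and a short tip, 14 g; origin: its middle, 12 mm above its base. Chestnuts start to slide on the pan at a slope of about 14 to 20 degrees, and may also roll
- chestnut_5: chestnut 5 of 5, loose in the pan, brown, 31 mm across and 28 mm high with a flat pale base and a short tip, 14 g; origin: its middle, 12 mm above its base. Chestnuts start to slide on the pan at a slope of about 14 to 20 degrees, and may also roll

How it is judged:
At the end, for the whole second after the job is handed in: The gripper still holds the pan (more than 2 N), the pan stands tipped by more than 0.25 rad and still, its far corner on the ramekin's side is on the worktop (that underside corner less than 12 mm above it), and all five chestnuts lie still with their middles within 95 mm of that corner (((y of ramekin in the frame of pan above 0 m and height (world z) of corner_left below 0.012 m and distance between each of chestnut_1, chestnut_2, chestnut_3, chestnut_4, chestnut_5 and corner_left below 0.095 m) or (y of ramekin in the frame of pan below 0 m and height (world z) of corner_right below 0.012 m and distance between each of chestnut_1, chestnut_2, chestnut_3, chestnut_4, chestnut_5 and corner_right below 0.095 m)) and angle between pan's own z axis and vertical above 0.25 rad and contact force between the fingers and pan above 2 N and linear speed of each of pan, chestnut_1, chestnut_2, chestnut_3, chestnut_4, chestnut_5 below 0.03 m/s); the arm keeps its last pose, push and grip.
It fails at once if a chestnut leaves the pan (distance between any of chestnut_1, chestnut_2, chestnut_3, chestnut_4, chestnut_5 and pan above 0.15 m).
It fails at once if the robot touches a chestnut (contact force between any of the arm, the fingers and chestnut_1 above 0.3 N or contact force between any of the arm, the fingers and chestnut_2 above 0.3 N or contact force between any of the arm, the fingers and chestnut_3 above 0.3 N or contact force between any of the arm, the fingers and chestnut_4 above 0.3 N or contact force between any of the arm, the fingers and chestnut_5 above 0.3 N).
It fails at once if the ramekin or the cup is pushed away (more than 20 mm) (distance of any of ramekin, cup from where it was at the start of the episode above 0.02 m).
It also fails if it takes over 35 s, if anything falls off the work surface, if the arm or the gripper's body presses on something with over 40 N, if the wrist force passes 120 N, or if a joint passes its speed limit or range.

## Working session

There is one attempt and no reset: what is moved stays moved. The work goes in short steps, Python scripts to look and compute and a shell command to move; the robot and the scene stay as the last step left them, time stands still between calls to the robot, and variables do not carry over. Pictures are saved under pics/ and viewed, at most 10 in all, crops included, and the job is handed in when it is done.

```bash
mkdir -p pics; ls
python3 - <<'E'
from bench import r, optics
import cv2,numpy as np
for n in("top","side"):
    f=optics.grab_frame(n); cv2.imwrite(f"pics/{n}0.png",f["color"]); np.savez(f"{n}0.npz",**{k:f[k] for k in "KRt"})
    print(n,f["K"].tolist(),np.round(-f["R"].T@f["t"],3),np.round(f["R"],3).tolist())
print(r.get_obs(), r.tcp_to_tips)
E
```

```text
pics
top [[471.5324665310399, 0.0, 311.57125039805766], [0.0, 471.5324665310399, 200.67980617454396], [0.0, 0.0, 1.0]] [ 0.403 -0.224  1.164] [[0.022, -1.0, 0.006], [-0.987, -0.022, -0.157], [0.158, -0.002, -0.988]]
side [[470.89275859419723, 0.0, 320.18821492285986], [0.0, 470.89275859419723, 195.52198926064634], [0.0, 0.0, 1.0]] [0.374 0.482 1.049] [[-0.968, -0.25, 0.005], [-0.206, 0.785, -0.584], [0.141, -0.566, -0.812]]
{'clock': 0.1, 'joints': array([-1.3020994 ,  0.47771165,  0.0223669 ,  1.55636365, -0.011468  ,
        1.10927482, -0.08307411]), 'qvel': array([-0.00035171, -0.00220007, -0.00114923, -0.00344593,  0.00049167,
        0.0001075 , -0.00028136]), 'tau': array([ 4.16323935e-03, -5.97766113e+01,  1.61397457e+00, -2.81959426e+01,
        1.29264829e-02,  5.08202036e-03,  1.33233968e-05]), 'tcp_pos': array([0.24820336, 0.62715297, 0.2384226 ]), 'orientation': array([-5.88288628e-01, -3.08586783e+00,  2.54817738e-03]), 'contact_force': array([-0.51348604,  0.13861921,  0.37045823]), 'moment': array([ 0.03511165,  0.00654075, -0.03201587]), 'gripper_force': 0.0, 'grip_width': 0.0854075565822682} 0.008
```

View pics/top0.png

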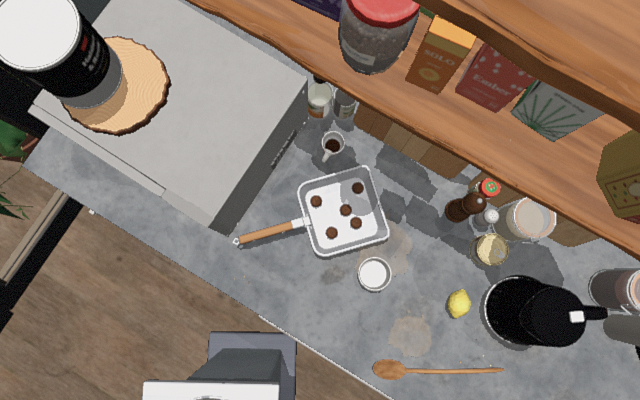

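View pics/side0.png

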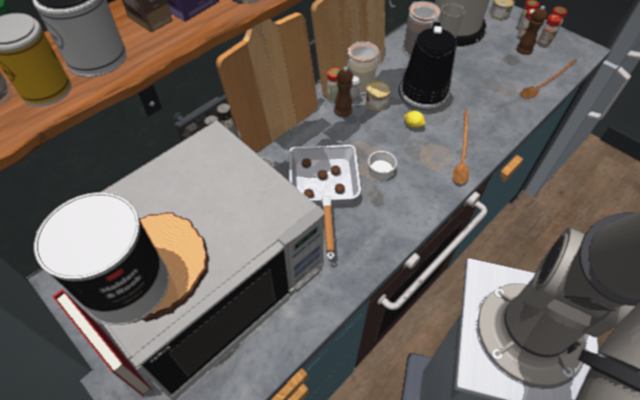

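The ramekin (375,274 in the top view) stands on the pan's right, so the target is corner_right, near (385,240). The cup is at (332,147) and the handle runs from (237,242) to (305,223). I'll zoom in to get the pan pose.

Run:
```python
import cv2
a=cv2.imread("pics/top0.png")[130:300,225:425]
cv2.imwrite("pics/crop0.png",cv2.resize(a,None,fx=3.5,fy=3.5,interpolation=cv2.INTER_CUBIC))
```

```text
(no output)
```

View pics/crop0.png

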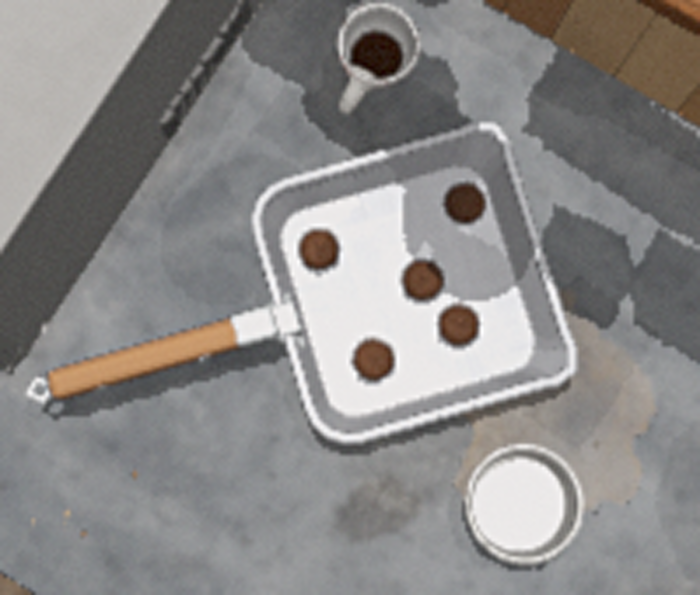

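```bash
cat > geo.py <<'E'
import numpy as np
from scipy.optimize import least_squares
def ray(c,uv,z):
    d=c["R"].T@np.linalg.solve(c["K"],[uv[0],uv[1],1]); o=-c["R"].T@c["t"]
    return o+d*(z-o[2])/d[2]
def proj(c,X):
    p=c["K"]@(c["R"]@np.asarray(X)+c["t"]); return p[:2]/p[2]
E
python3 - <<'E'
from geo import *
c=np.load("top0.npz")
cr=lambda u,v:(u/3.5+225-.36,v/3.5+130-.36)
E=[(0,-.091,[(262,245),(283,330),(305,405)]),(0,.091,[(512,165),(545,265),(570,345)]),
(1,.091,[(285,186),(380,155),(465,128)]),(1,-.091,[(365,440),(460,413),(550,388)]),]
H=[(52,385),(145,359),(236,333)]
def res(p):
    x,y,a=p; R=np.array([[np.cos(a),np.sin(a)],[-np.sin(a),np.cos(a)]]); o=[]
    for k,v,P in E:
        for q in P: o.append((R@(ray(c,cr(*q),.042)[:2]-[x,y]))[k]-v)
    for q in H: o.append((R@(ray(c,cr(*q),.06)[:2]-[x,y]))[1])
    return np.array(o)
s=least_squares(res,[.35,-.25,-1.3]); x,y,a=s.x
print(s.x,np.degrees(a),np.round(s.fun*1e3,1))
ux=np.array([np.cos(a),np.sin(a)]);uy=np.array([-ux[1],ux[0]]);o=s.x[:2]
print("grip",o-.165*ux,"cornR",o+.07*ux-.07*uy,"handle ends",o-.105*ux,o-.255*ux)
print("ramekin",ray(c,cr(524,503),.042),"cup",ray(c,cr(378,45),.05))
for q in[(52,385),(236,333)]: 
    d=ray(c,cr(*q),.055)[:2]-o; print("wood end x",d@ux)
for q in [(213,230),(308,80),(30,110)]: print("mw",ray(c,q,.264))
for q in [(320,247),(465,203),(423,279),(459,325),(374,359)]:
    d=ray(c,cr(*q),.02)[:2]-o; print("nut",d@ux,d@uy)
E
```

```text
[ 0.55801777 -0.30087813 -1.26525518] -72.49378176144882 [ 0.5 -2.  -1.9  0.7  1.5  1.2 -0.4  2.3  4.2 -1.4 -2.  -3.   0.5 -0.
 -0.2]
grip [ 0.50838423 -0.14352022] cornR [ 0.51231652 -0.38869268] handle ends [ 0.52643279 -0.20074127] [ 0.4813114  -0.05768863]
ramekin [ 0.41189038 -0.37847698  0.042     ] cup [ 0.72527909 -0.27532223  0.05      ]
wood end x -0.2523767100902639
wood end x -0.1243031640875025
mw [ 0.48528588 -0.03946232  0.264     ]
mw [ 0.79215239 -0.21400967  0.264     ]
mw [0.71593914 0.33644111 0.264     ]
nut -0.05125396627141815 0.04611961315912948
nut 0.05579078703197662 0.04772194300219822
nut 0.011591650882774121 0.004221801239300212
nut 0.026274728923043163 -0.03376057282681162
nut -0.037420117881421695 -0.03994075646265119
```

```bash
cat >> geo.py <<'E'
from scipy.spatial.transform import Rotation as Ro
O=np.array([.558,-.301,0]); A=-72.7   # pan pose
def padd(p): return O+Ro.from_euler('z',A,degrees=True).apply(p)
def rows(p0,R0,targets):
    """targets: (pos, Rotation); rows in creep units from the commanded pose p0,R0"""
    for p,R in targets:
        d=R0.inv().apply(np.asarray(p)-p0)/.025; w=np.degrees((R0.inv()*R).as_rotvec())/8
        print(np.round(np.r_[d,w],2).tolist())
# grasp: tool z down, tool y along +pan y (yaw given), x = y cross z
def down(yaw_y): 
    y=np.array([np.cos(np.radians(yaw_y)),np.sin(np.radians(yaw_y)),0]); z=np.array([0,0,-1.]); return Ro.from_matrix(np.c_[np.cross(y,z),y,z])
E
python3 - <<'E'
from geo import *
from bench import r
o=r.get_obs(); p0=o["tcp_pos"]; R0=Ro.from_rotvec(o["orientation"])
print(R0.as_matrix().round(2))
G=padd([-.165,0,0]); print(G)
rows(p0,R0,[((.30,.45,.32),down(58)),((.36,.30,.34),down(45)),((.42,.12,.34),down(33)),((.45,-.05,.34),down(23)),((G[0],G[1],.33),down(A+90)),((G[0],G[1],.15),down(A+90))])
E
```

```text
[[-0.93  0.37 -0.  ]
 [ 0.37  0.93 -0.  ]
 [-0.   -0.   -1.  ]]
[ 0.50893315 -0.14346447  0.        ]
[-4.53, -5.83, -3.25, -0.01, 0.0, 1.3]
[-8.97, -10.53, -4.04, -0.01, 0.0, 2.93]
[-13.85, -16.34, -4.03, -0.01, 0.0, 4.43]
[-17.47, -22.22, -4.02, -0.01, 0.01, 5.68]
[-21.04, -24.83, -3.62, -0.01, 0.01, 6.39]
[-21.04, -24.82, 3.58, -0.01, 0.01, 6.39]
```

```bash
python3 -m creep '{"rows":[[-2.2,-2.9,-1.6,0,0,0.65,85],[-4.5,-5.8,-3.2,0,0,1.3,85],[-4.5,-5.8,-3.2,0,0,1.3,85],[-6.7,-8.2,-3.6,0,0,2.1,85],[-9,-10.5,-4,0,0,2.9,85],[-9,-10.5,-4,0,0,2.9,85],[-11.4,-13.4,-4,0,0,3.7,85],[-13.8,-16.3,-4,0,0,4.4,85],[-13.8,-16.3,-4,0,0,4.4,85],[-13.8,-16.3,-4,0,0,4.4,85]]}'
python3 - <<'E'
from geo import *
from bench import r
o=r.get_obs(); print(o["joints"].round(2)); p0=np.array([-13.8,-16.3,-4]);p0=o["tcp_pos"]; R0=Ro.from_rotvec(o["orientation"])
G=padd([-.165,0,0])
rows(p0,R0,[((.45,-.05,.34),down(23)),((G[0],G[1],.33),down(A+90)),((G[0],G[1],.15),down(A+90))])
E
```

```text
clock: 1.35
tcp_pos: [0.42, 0.117, 0.3393]
orientation: [1.506, 2.757, 0.0]
contact_force: [-0.0, 0.2, -0.5]
grip_width: 0.085
gripper_force: 0.0
[-0.84 -0.05  0.42  1.98  0.02  1.2   0.14]
[-6.27, -2.6, -0.03, 0.0, 0.0, 1.21]
[-10.69, -2.64, 0.37, 0.0, 0.0, 1.93]
[-10.69, -2.64, 7.57, 0.0, 0.0, 1.93]
```

```bash
python3 -m creep '{"rows":[[-2.1,-0.9,0,0,0,0.4,85],[-4.2,-1.8,0,0,0,0.8,85],[-6.3,-2.6,0,0,0,1.2,85],[-8.5,-2.6,0.2,0,0,1.6,85],[-10.7,-2.6,0.4,0,0,1.9,85],[-10.7,-2.6,0.4,0,0,1.9,85],[-10.7,-2.6,2.8,0,0,1.9,85],[-10.7,-2.6,5.2,0,0,1.9,85],[-10.7,-2.6,7.5,0,0,1.9,85],[-10.7,-2.6,7.5,0,0,1.9,85]]}'
python3 - <<'E'
from geo import *
from bench import r,optics
import cv2
f=optics.grab_frame("wrist"); c={k:f[k] for k in "KRt"}; np.savez("w0.npz",**c); im=f["color"]
for x in np.arange(-.255,-.1,.03):
  for y in(-.01,.01):
    q=proj(c,padd([x,y,.063])); cv2.circle(im,tuple(int(v) for v in q),2,(0,255,0),-1)
g=optics.grab_frame("side")["color"]
cv2.imwrite("pics/w0.png",np.hstack([im,g[60:260,240:400].repeat(2,0).repeat(2,1)])[:, -960:][:, 160:])
print(r.get_obs()["joints"].round(2))
E
```

```text
clock: 2.6
tcp_pos: [0.5082, -0.1351, 0.1485]
orientation: [-1.839, -2.537, 0.007]
contact_force: [0.2, -0.4, 1.1]
grip_width: 0.085
gripper_force: 0.0
[-0.39  0.41  0.67  2.02 -0.34  0.83  0.8 ]
```

View pics/w0.png

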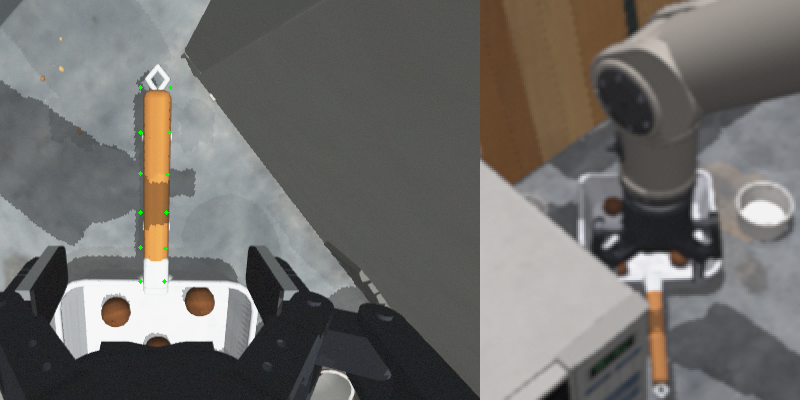

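The picture shows the handle upright at columns 144–171. My predicted dots sit about 3 px (2 mm) left of it, so I'll correct the pan pose by +2 mm in its y.

```bash
sed -i 's/^O=.*/O=np.array([.5602,-.3003,0]); A=-72.7/' geo.py
python3 - <<'E'
from geo import *
from bench import r
o=r.get_obs(); p0=o["tcp_pos"]; R0=Ro.from_rotvec(o["orientation"]); print(p0)
G=padd([-.16,0,0])
rows(p0,R0,[((G[0],G[1],.15),down(A+90)),((G[0],G[1],.038),down(A+90))])
E
```

```text
[ 0.51200302 -0.13696707  0.15305427]
[-0.41, -0.11, 0.12, 0.0, -0.0, 0.1]
[-0.41, -0.11, 4.6, 0.0, -0.0, 0.1]
```

```bash
python3 -m creep '{"rows":[[0,0,0,0,0,0,85],[0,0,0,0,0,0,85]]}'
python3 - <<'E'
from geo import *
from bench import r
o=r.get_obs(); p0=o["tcp_pos"]; R0=Ro.from_rotvec(o["orientation"]); print(p0)
G=padd([-.16,0,0])
rows(p0,R0,[((G[0],G[1],.15),down(A+90)),((G[0],G[1],.038),down(A+90))])
E
```

```text
clock: 2.95
tcp_pos: [0.5126, -0.1376, 0.1537]
orientation: [1.844, 2.54, 0.004]
contact_force: [1.1, 0.7, -0.2]
grip_width: 0.0849
gripper_force: 0.0
[ 0.51262488 -0.13755306  0.15371998]
[-0.38, -0.12, 0.15, 0.03, 0.01, 0.09]
[-0.38, -0.14, 4.63, 0.03, 0.01, 0.09]
```

```bash
python3 -m creep '{"rows":[[-0.4,-0.12,0.15,0,0,0.1,70],[-0.4,-0.12,1.2,0,0,0.1,60],[-0.4,-0.12,2.4,0,0,0.1,55],[-0.4,-0.12,3.6,0,0,0.1,55],[-0.4,-0.12,4.3,0,0,0.1,55],[-0.4,-0.12,4.6,0,0,0.1,55],[-0.4,-0.12,4.6,0,0,0.1,55],[-0.4,-0.12,4.6,0,0,0.1,55]]}' 40
python3 - <<'E'
from geo import *
from bench import r,optics
import cv2
o=r.get_obs(); p0=o["tcp_pos"]; R0=Ro.from_rotvec(o["orientation"]); print(p0,o["joints"].round(2))
G=padd([-.16,0,0])
rows(p0,R0,[((G[0],G[1],.038),down(A+90))])
f=optics.grab_frame("wrist"); cv2.imwrite("pics/w1.png",f["color"])
E
```

```text
clock: 3.95
tcp_pos: [0.5122, -0.1483, 0.0376]
orientation: [1.864, 2.528, 0.001]
contact_force: [-0.0, 0.1, 1.2]
grip_width: 0.0549
gripper_force: 0.0
[ 0.51224385 -0.14831104  0.03761743] [-0.24  0.6   0.53  2.07 -0.52  0.61  0.94]
[0.03, 0.02, -0.02, 0.01, 0.0, -0.01]
```

View pics/w1.png

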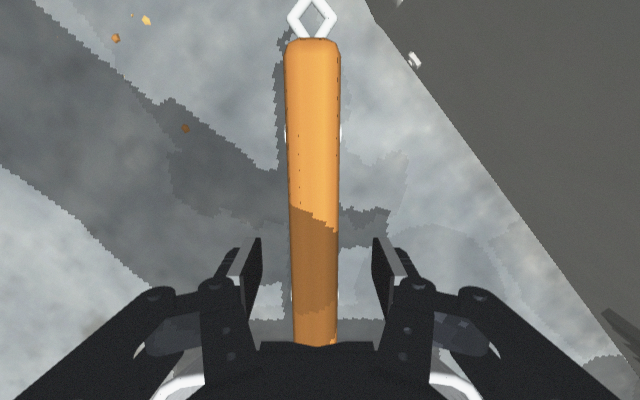

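The handle (columns 286–340) is centred between the pads (258 and 376), so I'll close.

```bash
python3 -m creep '{"rows":[[0,0,0,0,0,0,30],[0,0,0,0,0,0,10],[0,0,0,0,0,0,5],[0,0,0,0,0,0,5],[0,0,0,0,0,0,5],[0,0,0,0,0,0,5]]}' 115
cat >> geo.py <<'E'
def tip(o,angs,drop=0.0,corner=(.07,-.07,0)):
    "angs: list of (pitch,roll) deg from flat; pan rotates about its far right corner; tool rigid with the pan as now (flat)"
    p0=o["tcp_pos"];R0=Ro.from_rotvec(o["orientation"]);C=padd(corner);P=Ro.from_euler('z',A,degrees=True)
    T=[]
    for w in angs:   # w = tilt (deg) about pan y (far side down) and about pan x (right side down)
        Q=P*Ro.from_rotvec(np.radians([w[1],w[0],0]))*P.inv()
        T.append((C+Q.apply(p0-C)-[0,0,drop],Q*R0))
    rows(p0,R0,T)
E
python3 - <<'E'
from geo import *
from bench import r
o=r.get_obs(); np.savez("flat.npz",tcp_pos=o["tcp_pos"],orientation=o["orientation"]); print(o["joints"].round(2))
tip(o,[(3,3),(6,6),(9,9),(12,12),(15,15),(18,18),(21,21),(25,25)])
E
```

```text
clock: 4.75
tcp_pos: [0.512, -0.148, 0.0373]
orientation: [1.864, 2.528, 0.001]
contact_force: [-0.1, 1.6, 5.0]
grip_width: 0.0186
gripper_force: 112.3
[-0.24  0.6   0.53  2.07 -0.52  0.61  0.94]
[-0.09, -0.09, -0.62, -0.37, 0.38, 0.0]
[-0.22, -0.22, -1.23, -0.75, 0.75, 0.0]
[-0.38, -0.38, -1.83, -1.12, 1.13, 0.0]
[-0.57, -0.57, -2.4, -1.5, 1.5, 0.0]
[-0.79, -0.78, -2.96, -1.87, 1.88, 0.0]
[-1.04, -1.03, -3.49, -2.25, 2.25, 0.0]
[-1.31, -1.3, -3.99, -2.62, 2.63, 0.0]
[-1.72, -1.71, -4.62, -3.12, 3.13, 0.0]
```

```bash
python3 -m creep '{"rows":[[-0.04,-0.04,-0.31,-0.19,0.19,0,5],[-0.09,-0.09,-0.62,-0.37,0.37,0,5],[-0.15,-0.15,-0.92,-0.56,0.56,0,5],[-0.22,-0.22,-1.23,-0.75,0.75,0,5],[-0.3,-0.3,-1.53,-0.94,0.94,0,5],[-0.38,-0.38,-1.83,-1.12,1.12,0,5],[-0.38,-0.38,-1.83,-1.12,1.12,0,5]]}'
cat > look.py <<'E'
from geo import *
from bench import r,optics
import cv2,sys
o=r.get_obs(); print(o["tcp_pos"],o["joints"].round(2),o["contact_force"].round(1),o["moment"].round(2))
F=np.load("flat.npz");R0=Ro.from_rotvec(F["orientation"]);R=Ro.from_rotvec(o["orientation"])
P=Ro.from_euler('z',A,degrees=True);Q=R*R0.inv()
print("tilt in pan axes",np.degrees((P.inv()*Q*P).as_rotvec()).round(1),"corner",Q.apply(padd([.07,-.07,0])-F["tcp_pos"])+o["tcp_pos"],"at",padd([.07,-.07,0]))
if len(sys.argv)>1:
    n=sys.argv[1]
    t=optics.grab_frame("top")["color"][130:300,225:425]; s=optics.grab_frame("side")["color"][110:240,260:420]
    t=cv2.resize(t,(400,340),interpolation=cv2.INTER_CUBIC); s=cv2.resize(s,(400,340),interpolation=cv2.INTER_CUBIC)
    cv2.imwrite(f"pics/{n}.png",np.hstack([t,s]))
E
python3 look.py
```

```text
clock: 5.62
tcp_pos: [0.5039, -0.1594, 0.0825]
orientation: [-1.833, -2.483, -0.34]
contact_force: [-0.7, -1.1, -5.9]
grip_width: 0.0187
gripper_force: 167.2
[ 0.50393904 -0.15938442  0.08247075] [ 0.    0.48  0.4   2.07 -0.66  0.7   1.18] [-0.7 -1.1 -5.9] [-1.09  0.59 -0.24]
tilt in pan axes [ 8.9  9.1 -0.1] corner [ 0.5118058  -0.3873043  -0.00086556] at [ 0.51418299 -0.3879495   0.        ]
```

```bash
cat >> geo.py <<'E'
def tipto(angs,drop=0.,o=None):
    from bench import r
    F=np.load("flat.npz");o=r.get_obs();R0=Ro.from_rotvec(F["orientation"]);C=padd((.07,-.07,0));P=Ro.from_euler('z',A,degrees=True);T=[]
    for w in angs:
        Q=P*Ro.from_rotvec(np.radians([w[1],w[0],0]))*P.inv()
        T.append((C+Q.apply(F["tcp_pos"]-C)-[0,0,drop],Q*R0))
    rows(o["tcp_pos"],Ro.from_rotvec(o["orientation"]),T)
E
python3 -c "
from geo import *
tipto([(10.5,10.5),(12,12),(13.5,13.5),(15,15),(16.5,16.5),(18,18),(19,19),(20,20)],.002)"
```

```text
[-0.09, 0.01, -0.25, -0.2, 0.17, -0.01]
[-0.15, -0.04, -0.56, -0.39, 0.36, -0.01]
[-0.2, -0.1, -0.87, -0.58, 0.55, -0.01]
[-0.27, -0.17, -1.17, -0.77, 0.74, -0.01]
[-0.35, -0.24, -1.47, -0.95, 0.92, -0.01]
[-0.43, -0.33, -1.76, -1.14, 1.11, -0.02]
[-0.49, -0.39, -1.96, -1.26, 1.24, -0.02]
[-0.55, -0.45, -2.15, -1.39, 1.36, -0.02]
```

```bash
python3 -m creep '{"rows":[[-0.09,0.01,-0.25,-0.2,0.17,0,5],[-0.15,-0.04,-0.56,-0.39,0.36,0,5],[-0.2,-0.1,-0.87,-0.58,0.55,0,5],[-0.27,-0.17,-1.17,-0.77,0.74,0,5],[-0.35,-0.24,-1.47,-0.95,0.92,0,5],[-0.43,-0.33,-1.76,-1.14,1.11,0,5],[-0.49,-0.39,-1.96,-1.26,1.24,0,5],[-0.55,-0.45,-2.15,-1.39,1.36,0,5],[-0.55,-0.45,-2.15,-1.39,1.36,0,5]]}'; python3 look.py t1
```

```text
clock: 6.75
tcp_pos: [0.4937, -0.1876, 0.1314]
orientation: [-1.771, -2.4, -0.742]
contact_force: [1.3, -0.9, -1.6]
grip_width: 0.0183
gripper_force: 126.2
[ 0.4937091  -0.18758375  0.13135734] [ 0.28  0.45  0.32  2.04 -0.84  0.91  1.48] [ 1.3 -0.9 -1.6] [-1.19  0.25 -0.02]
tilt in pan axes [20.1 19.7 -0.1] corner [ 0.51580433 -0.39006577 -0.00080594] at [ 0.51418299 -0.3879495   0.        ]
```

View pics/t1.png

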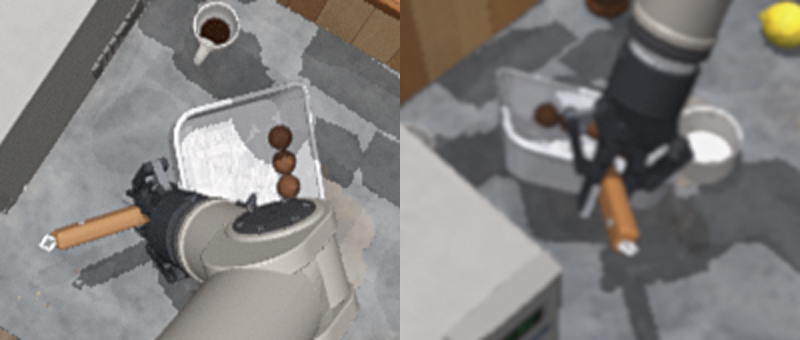

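Three chestnuts line the far wall at (280,137), (284,162) and (288,186) in the left half, and the other two are hidden by the arm. I'll work out where they lie in the pan.

```bash
cat >> geo.py <<'E'
def nutpos(cam,px,h=.014):
    from bench import r
    F=np.load("flat.npz");o=r.get_obs();Q=Ro.from_rotvec(o["orientation"])*Ro.from_rotvec(F["orientation"]).inv();P=Ro.from_euler('z',A,degrees=True)
    M=Q*P; Op=o["tcp_pos"]+Q.apply(O-F["tcp_pos"])
    c0=-cam["R"].T@cam["t"]
    for q in px:
        d=cam["R"].T@np.linalg.solve(cam["K"],[q[0],q[1],1])
        a=M.inv().apply(c0-Op);b=M.inv().apply(d);s=(h-a[2])/b[2];n=a+s*b
        print(n.round(3),"dist",np.linalg.norm(n-[.07,-.07,0]).round(3))
E
python3 -c "
from geo import *
c=np.load('top0.npz')
nutpos(c,[(225+u/2,130+v/2) for u,v in[(280,137),(284,162),(288,186)]])
c=np.load('side0.npz')
nutpos(c,[(260+u*.4,110+v/340*130) for u,v in[(546,115),(594,128)]] if 0 else [(260+146*.4,110+115*.382),(260+194*.4,110+128*.382)])"
```

```text
[0.047 0.021 0.014] dist 0.095
[ 0.046 -0.01   0.014] dist 0.066
[ 0.046 -0.04   0.014] dist 0.041
[0.043 0.023 0.014] dist 0.098
[ 0.041 -0.034  0.014] dist 0.048
```

```bash
python3 -c "
from geo import *
P=Ro.from_euler('z',A,degrees=True);C=padd((.07,-.07,0));ram=np.array([.412,-.3785])
for w in[(20,20),(10,30),(5,30),(25,25),(28,22)]:
    Q=P*Ro.from_rotvec(np.radians([w[1],w[0],0]))
    pts=np.array([[x,-.091,.042] for x in np.linspace(-.09,.1,40)]+[[x,-.078,0] for x in np.linspace(-.075,.075,40)])
    X=C+Q.apply(pts-[.07,-.07,0]); X=X[X[:,2]<.05]; print(w,'clear',np.linalg.norm(X[:,:2]-ram,axis=1).min()-.039)
tipto([(18,22),(16,24),(14,26),(12,28),(10,30),(13,29),(17,28),(21,27),(25,26),(26,26)],.002)"
```

```text
(20, 20) clear 0.018522853466414205
(10, 30) clear 0.014559411726975599
(5, 30) clear 0.01562994616665432
(25, 25) clear 0.01423100440041361
(28, 22) clear 0.018594790931240314
[0.13, -0.21, 0.22, -0.23, -0.21, -0.08]
[0.2, -0.36, 0.44, -0.48, -0.44, -0.16]
[0.26, -0.5, 0.67, -0.72, -0.68, -0.25]
[0.32, -0.64, 0.91, -0.96, -0.92, -0.34]
[0.36, -0.77, 1.15, -1.21, -1.15, -0.42]
[0.31, -0.67, 0.7, -1.09, -0.79, -0.33]
[0.21, -0.55, 0.1, -0.97, -0.31, -0.23]
[0.06, -0.42, -0.49, -0.85, 0.18, -0.12]
[-0.12, -0.29, -1.07, -0.74, 0.66, -0.01]
[-0.17, -0.27, -1.23, -0.74, 0.78, 0.01]
```

```bash
python3 -m creep '{"rows":[[0.13,-0.21,0.22,-0.23,-0.21,-0.08,5],[0.2,-0.36,0.44,-0.48,-0.44,-0.16,5],[0.26,-0.5,0.67,-0.72,-0.68,-0.25,5],[0.32,-0.64,0.91,-0.96,-0.92,-0.34,5],[0.36,-0.77,1.15,-1.21,-1.15,-0.42,5],[0.36,-0.77,1.15,-1.21,-1.15,-0.42,5],[0.36,-0.77,1.15,-1.21,-1.15,-0.42,5],[0.36,-0.77,1.15,-1.21,-1.15,-0.42,5]]}'; python3 look.py t2
```

```text
clock: 7.85
tcp_pos: [0.4793, -0.1704, 0.1024]
orientation: [1.704, 2.312, 0.778]
contact_force: [-1.9, 3.6, 2.2]
grip_width: 0.0183
gripper_force: 126.2
[ 0.4793487  -0.17036064  0.10243587] [ 0.38  0.39  0.17  2.26 -1.21  0.61  1.89] [-1.9  3.6  2.2] [-0.3   0.89 -0.04]
tilt in pan axes [30.  10.2  0. ] corner [ 0.51423318 -0.3865286  -0.00248687] at [ 0.51418299 -0.3879495   0.        ]
```

View pics/t2.png

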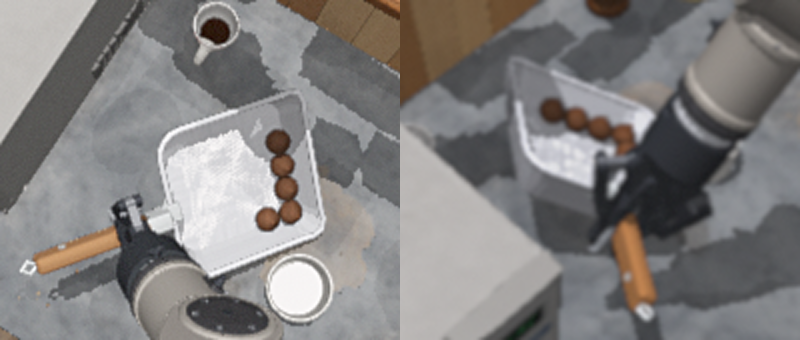

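All five are now visible: four in a column on the far wall, at (278,141) to (291,211), and one beside the corner at (267,219). The top of the column is too far from the corner. I'll tip the pan slightly back with the right side low so the column buckles onto the right wall.

```bash
sed -i 's/^def tipto(angs,drop=0.,o=None):/def tipto(angs,drop=0.,o=None,C0=None):/; s/T.append((C+Q.apply(F\["tcp_pos"\]-C)-\[0,0,drop\],Q\*R0))/L=min(0,(Q.apply(padd((-.07,-.07,0))-C))[2]); T.append((C+Q.apply(F["tcp_pos"]-C)-[0,0,drop+L],Q*R0))/' geo.py; python3 -c "
from geo import *
c=np.load('top0.npz')
nutpos(c,[(225+u/2,130+v/2) for u,v in[(278,141),(282,165),(286,188),(291,211),(267,219)]])
tipto([(6,28),(3,26),(0,24),(-3,23),(-6,23),(-8,23)],.0)"
```

```text
[0.049 0.026 0.014] dist 0.099
[ 0.049 -0.006  0.014] dist 0.069
[ 0.05  -0.036  0.014] dist 0.042
[ 0.051 -0.068  0.014] dist 0.024
[ 0.019 -0.068  0.014] dist 0.053
[0.09, -0.07, 0.64, 0.26, -0.5, -0.11]
[0.14, -0.14, 1.21, 0.51, -0.87, -0.18]
[0.16, -0.24, 1.78, 0.76, -1.23, -0.26]
[0.2, -0.24, 2.05, 0.88, -1.59, -0.35]
[0.23, -0.25, 2.27, 0.88, -1.95, -0.44]
[0.24, -0.26, 2.41, 0.88, -2.19, -0.51]
```

```bash
python3 -m creep '{"rows":[[0.14,-0.14,1.21,0.51,-0.87,-0.18,5],[0.16,-0.24,1.78,0.76,-1.23,-0.26,5],[0.2,-0.24,2.05,0.88,-1.59,-0.35,5],[0.24,-0.26,2.4,0.88,-2.19,-0.51,5],[0.24,-0.26,2.4,0.88,-2.19,-0.51,5],[0.24,-0.26,2.4,0.88,-2.19,-0.51,5],[0.24,-0.26,2.4,0.88,-2.19,-0.51,5]]}'; python3 look.py t3
```

```text
clock: 8.82
tcp_pos: [0.5025, -0.1536, 0.0662]
orientation: [1.662, 2.256, 0.33]
contact_force: [0.0, -1.1, -5.4]
grip_width: 0.0185
gripper_force: 125.3
[ 0.50254793 -0.15358934  0.06623098] [ 0.05  0.4   0.21  2.33 -1.37  0.17  1.86] [ 0.  -1.1 -5.4] [ 0.72  1.17 -0.01]
tilt in pan axes [21.6 -6.9  0. ] corner [ 0.51884992 -0.39362132  0.03347137] at [ 0.51418299 -0.3879495   0.        ]
```

View pics/t3.png

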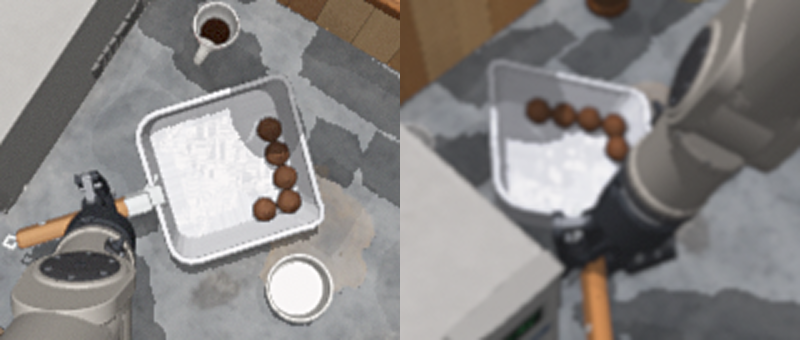

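The column has bent away from the far wall at its top, with nuts at (269,129), (277,153), (286,177), (289,201) and (264,209). Now I'll shake it with roll jerks near zero pitch. J5 and J6 are at their limits, so I'll move off those.

```bash
python3 -c "
from geo import *
c=np.load('top0.npz')
nutpos(c,[(225+u/2,130+v/2) for u,v in[(269,129),(277,153),(286,177),(289,201),(264,209)]])
tipto([(-4,22),(-1,30),(-2,22),(0,31),(0,22),(1,31),(6,31),(10,31)],-.003)"
```

```text
[0.043 0.028 0.014] dist 0.103
[ 0.045 -0.002  0.014] dist 0.074
[ 0.047 -0.033  0.014] dist 0.045
[ 0.043 -0.063  0.014] dist 0.031
[ 0.012 -0.065  0.014] dist 0.06
[0.26, -0.33, 0.23, -0.05, 0.36, 0.07]
[0.12, -0.57, -0.33, -1.05, 0.71, 0.2]
[0.19, -0.34, 0.1, -0.05, 0.6, 0.12]
[0.07, -0.62, -0.44, -1.17, 0.83, 0.23]
[0.11, -0.35, -0.03, -0.05, 0.85, 0.17]
[0.01, -0.61, -0.59, -1.17, 0.95, 0.26]
[-0.32, -0.53, -1.34, -1.17, 1.56, 0.37]
[-0.62, -0.47, -1.91, -1.18, 2.05, 0.47]
```

```bash
python3 -m creep '{"rows":[[0.19,-0.34,0.1,-0.05,0.6,0.12,5],[0.07,-0.62,-0.44,-1.17,0.83,0.23,5],[0.11,-0.35,-0.03,-0.05,0.85,0.17,5],[0.07,-0.62,-0.44,-1.17,0.83,0.23,5],[0.11,-0.35,-0.03,-0.05,0.85,0.17,5],[0.01,-0.61,-0.59,-1.17,0.95,0.26,5],[0.01,-0.61,-0.59,-1.17,0.95,0.26,5],[0.01,-0.61,-0.59,-1.17,0.95,0.26,5]]}'; python3 look.py t4
python3 - <<'E'
import cv2,numpy as np
from geo import *
im=cv2.imread("pics/t4.png")[:,:400]; h=cv2.cvtColor(im,cv2.COLOR_BGR2HSV)
g=cv2.cvtColor(im,cv2.COLOR_BGR2GRAY)
m=((h[...,1]>90)&(h[...,2]<150)&((h[...,0]<16)|(h[...,0]>170))).astype(np.uint8); m[:100]=0; m[:,:160]=0
m=cv2.morphologyEx(m,cv2.MORPH_OPEN,np.ones((5,5)))
d=cv2.distanceTransform(m,cv2.DIST_L2,5); pk=(d==cv2.dilate(d,np.ones((15,15))))&(d>6)
ys,xs=np.nonzero(pk); print([(x,y,round(float(d[y,x]),1)) for x,y in zip(xs,ys)])
nutpos(np.load('top0.npz'),[(225+u/2,130+v/2) for u,v in zip(xs,ys)])
E
```

```text
clock: 9.93
tcp_pos: [0.4858, -0.1603, 0.0795]
orientation: [1.636, 2.232, 0.635]
contact_force: [3.7, -7.1, -6.9]
grip_width: 0.0184
gripper_force: 125.0
[ 0.48582987 -0.16030347  0.07951283] [ 0.85  0.43 -0.5   2.32 -1.37  0.17  2.07] [ 3.7 -7.1 -6.9] [-0.93  0.77 -0.78]
tilt in pan axes [31.   1.1  0.3] corner [ 0.51770362 -0.39013887  0.00800023] at [ 0.51418299 -0.3879495   0.        ]
[(np.int64(276), np.int64(152), 10.6), (np.int64(282), np.int64(173), 10.2), (np.int64(282), np.int64(174), 10.2), (np.int64(269), np.int64(195), 10.0), (np.int64(270), np.int64(195), 10.0), (np.int64(285), np.int64(208), 10.0), (np.int64(286), np.int64(208), 10.0)]
[0.043 0.015 0.014] dist 0.09
[ 0.045 -0.014  0.014] dist 0.063
[ 0.045 -0.015  0.014] dist 0.062
[ 0.024 -0.037  0.014] dist 0.058
[ 0.025 -0.037  0.014] dist 0.057
[ 0.04  -0.06   0.014] dist 0.035
[ 0.041 -0.06   0.014] dist 0.033
```

The column has buckled, and the detected nuts are now 33–90 mm from the corner. Next I'll pitch the far side down, keeping the right side low, to bring the corner onto the worktop.

```bash
python3 -c "
from geo import *
tipto([(3,30),(6,29),(9,28),(12,27),(15,26),(18,25),(20,24)],.001)"
```

```text
[0.1, -0.0, 0.06, 0.1, 0.23, 0.04]
[-0.04, 0.16, -0.34, 0.23, 0.59, 0.14]
[-0.2, 0.32, -0.73, 0.35, 0.95, 0.24]
[-0.38, 0.49, -1.11, 0.47, 1.3, 0.34]
[-0.58, 0.67, -1.48, 0.59, 1.66, 0.44]
[-0.81, 0.84, -1.84, 0.7, 2.02, 0.54]
[-0.97, 0.98, -2.05, 0.82, 2.26, 0.61]
```

```bash
python3 -m creep '{"rows":[[0.1,0,0.06,0.1,0.23,0.04,5],[-0.04,0.16,-0.34,0.23,0.59,0.14,5],[-0.2,0.32,-0.73,0.35,0.95,0.24,5],[-0.38,0.49,-1.11,0.47,1.3,0.34,5],[-0.58,0.67,-1.48,0.59,1.66,0.44,5],[-0.81,0.84,-1.84,0.7,2.02,0.54,5],[-0.97,0.98,-2.05,0.82,2.26,0.61,5],[-0.97,0.98,-2.05,0.82,2.26,0.61,5],[-0.97,0.98,-2.05,0.82,2.26,0.61,5]]}'; python3 look.py t5
```

```text
clock: 11.15
tcp_pos: [0.4874, -0.1853, 0.134]
orientation: [-1.77, -2.415, -0.834]
contact_force: [0.4, -1.1, -3.0]
grip_width: 0.0186
gripper_force: 125.7
[ 0.48743679 -0.18529029  0.133992  ] [ 0.58  0.42 -0.03  2.06 -0.77  0.82  1.45] [ 0.4 -1.1 -3. ] [-0.99  0.57 -0.05]
tilt in pan axes [23.9 20.   0.3] corner [ 0.51690622 -0.38460009 -0.00151245] at [ 0.51418299 -0.3879495   0.        ]
```

View pics/t5.png

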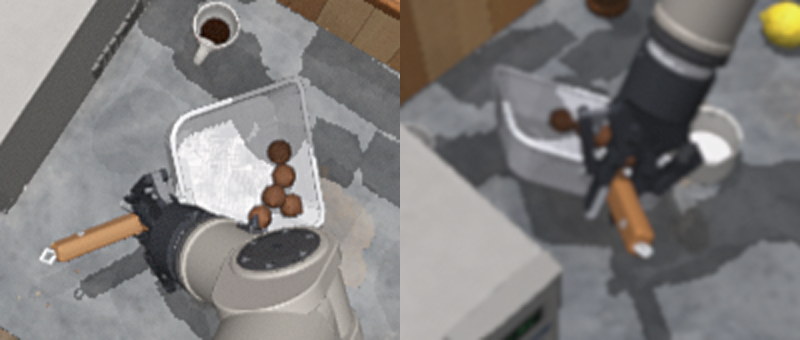

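All five are clustered at the corner, at (280,152), (283,176), (274,196), (291,206) and (260,216). I'll check distances.

```bash
python3 -m creep '{"rows":[[0,0,0,0,0,0,5],[0,0,0,0,0,0,5],[0,0,0,0,0,0,5],[0,0,0,0,0,0,5]]}'; python3 look.py t6; python3 -c "
from geo import *
import cv2
print(cv2.absdiff(cv2.imread('pics/t5.png'),cv2.imread('pics/t6.png'))[100:230,235:320].max())
nutpos(np.load('top0.npz'),[(225+u/2,130+v/2) for u,v in[(280,152),(283,176),(274,196),(291,206),(260,216)]])
c=np.load('top0.npz')
print(ray(c,(225-.3+(0),130),0)[:2])"
```

```text
clock: 11.75
tcp_pos: [0.4873, -0.1852, 0.1343]
orientation: [-1.769, -2.414, -0.836]
contact_force: [0.9, -0.3, -2.8]
grip_width: 0.0183
gripper_force: 125.6
[ 0.48730526 -0.18519444  0.13431754] [ 0.58  0.42 -0.03  2.06 -0.77  0.82  1.45] [ 0.9 -0.3 -2.8] [-0.88  0.65 -0.02]
tilt in pan axes [23.9 20.1  0.3] corner [ 0.51685294 -0.38423782 -0.00156096] at [ 0.51418299 -0.3879495   0.        ]
68
[0.047 0.004 0.014] dist 0.078
[ 0.046 -0.026  0.014] dist 0.052
[ 0.029 -0.047  0.014] dist 0.049
[ 0.05  -0.067  0.014] dist 0.025
[ 0.006 -0.065  0.014] dist 0.066
[ 0.76633062 -0.00109507]
```

```bash
python3 look.py t7 ; python3 -c "
import cv2
a,b,c=[cv2.imread(f'pics/t{i}.png') for i in (5,6,7)]
for p,q in((a,b),(b,c),(a,c)):
  d=cv2.absdiff(p,q)[100:230,235:320]; print(d.max(),d.mean())"; python3 -c "
from bench import r
print(r.hand_in())"
```

```text
[ 0.48731055 -0.18516033  0.13430654] [ 0.58  0.42 -0.03  2.06 -0.77  0.82  1.45] [ 0.1 -1.  -3.1] [-0.85  0.68 -0.07]
tilt in pan axes [23.9 20.1  0.3] corner [ 0.5168747  -0.38419984 -0.00157406] at [ 0.51418299 -0.3879495   0.        ]
68 4.026395173453997
41 3.284555052790347
67 4.501478129713424
the job is handed in; nothing more can be done
None
```

I handed the job in at about 12 s with the gripper still holding the pan, tipped about 31°, its far right corner (the ramekin's side) on the worktop and all five chestnuts an estimated 25–78 mm from that corner (limit 95 mm); the hand-in returned no verdict, and the last frames looked still but camera noise kept me from confirming it.

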